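# Close up the mosaic-chip carousel and hold its refilled jar at the front

### The arm

A 7-joint arm with a two-finger parallel gripper is mounted at the origin on the work surface. World frame = base frame: x ahead of the robot, y to its left, z up, the work surface at z = 0. Lengths are in m, angles in rad, forces in N, time in s.
With the tool pointing down it reaches from about 0.425 to 1.025 m from the base axis. Payload 9.4 kg.
Tool frame: the origin (TCP) lies on the centre line of the jaws, within the pads' length; the fingertips stand robot.nose_length ahead of it and the grasp point (between the pads) lies 11 mm behind it (robot.nose_length is the distance from the TCP to the fingertips, in m); z points along the fingers, x is the direction in which the jaws open and shut, and the axes are right-handed (so a half turn about z gives the same grasp; the last joint's range is limited). The gripper opens to 93 mm and grips with 3 to 60 N. Pads are 15 mm wide; open, the fingers measure 128 mm over their backs; the gripper's body (75 mm by 188 mm) begins 65 mm behind the grasp point.
Start: joints at [1.167, 0.599, -0.003, 1.599, 0.002, 0.943, -0.08], TCP at [0.233, -0.687, 0.227] pointing down, gripper open.
Joint ranges: [-2.57, 2.57], [-0.35, 1.97], [-1.29, 1.29], [0.11, 2.56], [-1.05, 4.19], [0.11, 1.86], [-2.63, 2.63]. Speed limits (rad/s): [2.22, 2.22, 3.01, 3.01, 3.14, 3.14, 3.14].

### API

Orientations are given as a unit quaternion [x, y, z, w].
In Python, from station import robot gives the robot as it stands. The module is installed in compiled form; this text tells all that it offers.
- The arm moves only by the shell command python3 -m handwheel 'ROWS'. ROWS is JSON, one flat list of numbers, 7 for each row, row after row: the turn, a rotation vector about the tool's x, y, z in rad, then the shift along the tool's x, y, z in cm, then the opening, from 0 (shut) to 1 (fully open). A call has 1 to 12 rows; each row shifts and turns the commanded pose from where the row before left it, along the tool's axes as they then stand; what a row does not reach is not made up. A row lasts 1/12 s, in which the tool goes at most 41.7 mm and 7.16 degrees, less where a joint would pass 70% of its speed; a pose out of reach is approached as far as the arm can. A call is refused whole if a number of a shift passes 4.17 or a number of a turn 0.125, either way. A call with a gripper value outside its range is refused whole. The fingers move at their own pace and stop on an object; the grip force is fixed at half the most. Time passes only in rows, so rows that do not move let the fingers close. It gives the time, the measured TCP pose, the force and the opening at its end, in the units of the state.
- robot.sense(): the state, without advancing time (a new reading comes with each control period).
- robot.capture(name): name is "side" or "top"; returns a dict with "img" (420x560x3 uint8, red, green, blue), "fx", "fy", "cx", "cy" (pixels), "R" (3x3) and "t" (3): a world point X has camera coordinates R X + t. Camera axes: x right, y down, z forward; pixel columns grow to the right and rows downward; lengths in m; the calibration is good to about 2 mm. A picture is of the moment at which its call begins. There is no depth.
- robot.finish_job(): hands the job in, once; it reports no verdict.
The state is a dict: "clock": time; "joint_pos": joint angles; "joint_velocities": joint speeds; "joint_torque": joint torques, N m; "eef_pos": TCP position; "orientation": TCP orientation; "wrist_force": force on the tool from outside, world axes, zero at the start; "ft_torque": the same for the moment, N m; "gripper_width": finger opening in m.
Only numpy, scipy, OpenCV 4.12 (cv2) and the standard library are available. Lean on these libraries where they do the work, as an engineer would, in place of code of your own. Each camera call takes 0.05 s, during which the arm holds its last target. There are 200 camera calls.

### The job

The jar carousel has just been refilled: put the lid from the steel tray squarely on the one open jar and push the drawer in the carousel's base fully shut. Then turn the carousel by its wooden top handle until that jar faces squarely to the front, the side where the drawer is, and finish while still gripping the handle, holding the turntable still so that I can stick the label on. Leave the lamp, file, tile and float where they are.

Things in the scene. Friction and masses are not known exactly. Their poses are not given: they have to be found in the camera images.
- stand: Fixed plywood base of the carousel, 52 mm high, 212 mm wide. Origin on the ledge under the turntable's axis, z up; -x points to its front, the drawer side (roughly towards the robot). Front face 118 mm from the axis, back and sides 106 mm. The turntable on it (radius 104 mm) carries four identical clear jars 90 degrees apart: three with lids, fixed, and one open, with terracotta chips in it.
- carousel: The turntable with its jars and handle; origin on its axis, 54 mm above the ledge, z up. The open jar is on its -x side, so it is squarely at the front when its axes match the stand's. It turns both ways without stops, with slight friction (0.06 N m), and stays where left. Closed jars: 60 mm steel lids with tops 135 mm above the ledge, knobs up to 161 mm, 70 mm from the turntable's axis.
- jar_mouth (a point): Centre of the open jar's mouth, at rim height (130 mm above the ledge), 70 mm from the turntable's axis; turns with it. Bore 50 mm, wall 3 mm; the chips end about 24 mm below the rim. Fingers have most room here when they open across the direction to the turntable's axis (neighbouring knobs 99 mm away).
- handle (a point): Centre of the wooden bar handle on top of the turntable, on its axis, 166 mm above the ledge, on a 14 mm steel post. Bar 70 mm long, 14 mm thick, 18 mm high; it points between the jars, its length along the carousel's x axis turned 45 degrees counter-clockwise from above. Gripped across its 14 mm and twisted about the vertical, it turns the turntable.
- lid_knob (a point): Centre of the round black knob (22 mm wide, 26 mm high) of the loose lid, lying knob up in the tray. Below it a steel disc 60 mm wide and 5 mm thick, its top 13 mm below this point, and a tapered plug (45 mm wide, 8 mm deep) that enters the jar. Seated, the disc rests on the rim and this point is 18 mm above the jar's mouth. About 70 g.
- drawer (a joint): How far the drawer in the base stands open (m): 0 fully shut, flush with the base's front. Slides along the stand's x; pushing it takes about 2 N.
- drawer_pull (a point): Middle of the front edge of the drawer's bar pull: a level 10 mm steel bar, 84 mm long along the stand's y, 26 mm above the ledge; this point is 27 mm in front of the drawer's front face (145 mm in front of the turntable's axis when shut).
- tray: Loose stainless steel tray, 260 x 200 x 16 mm, 3 mm thick; origin under its centre, long side along its x.
- lamp: Bystander: white plastic work lamp with a toggle switch, round foot 110 mm wide, about 0.23 m high; origin under the foot's centre.
- file: Bystander: chrome tile file with a black grip, 310 mm long along its x, 26 mm high; origin on the ledge near its middle.
- tile: Bystander: terracotta tile 150 x 150 x 12 mm; origin under its centre.
- float: Bystander: grey rubber float, 240 mm long along its x, 100 mm wide, 74 mm high with its grip; origin under its centre.
Things that resemble listed ones, but are neither listed nor needed, are in the scene too. Several things look just like the part that bears lid_knob: the one meant starts farthest to the robot's right.

How it is judged:
By the outcome, as a careful person would: the job done as asked, in the order asked, and still so for the second after the job is handed in, while the arm keeps its last pose, push and grip.
It also fails if it takes over 64 s, if anything falls off the work surface, if the arm or the gripper's body presses on something with over 40 N, if the wrist force passes 120 N, or if a joint passes its speed limit or range.

## Working session

There is one attempt and no reset: what is moved stays moved. The work goes in short steps, Python scripts to look and compute and a shell command to move; the robot and the scene stay as the last step left them, time stands still between calls to the robot, and variables do not carry over. Pictures are saved under pics/ and viewed, about 8 in all and at most 12, crops included, and the job is handed in when it is done.

```bash
mkdir -p pics; python3 - <<'E'
from station import robot
import cv2,numpy as np
s=robot.sense();print({k:np.round(v,3).tolist() for k,v in s.items()}, robot.nose_length)
for n in("top","side"):
    c=robot.capture(n);cv2.imwrite(f"pics/{n}0.png",c["img"][:,:,::-1])
    print(n,c["fx"],c["fy"],c["cx"],c["cy"],np.round(c["R"],4).tolist(),np.round(c["t"],4).tolist(), np.round(-np.array(c["R"]).T@c["t"],3))
E
```

```text
{'clock': 0.0, 'joint_pos': [1.167, 0.6, -0.003, 1.6, 0.002, 0.943, -0.08], 'joint_velocities': [0.001, -0.0, 0.0, -0.0, -0.002, 0.001, 0.001], 'joint_torque': [0.001, -76.506, 1.498, -25.235, -0.052, 0.017, 0.0], 'eef_pos': [0.233, -0.686, 0.226], 'orientation': [0.813, -0.583, -0.001, -0.0], 'wrist_force': [-1.395, 0.181, -0.306], 'ft_torque': [0.004, -0.024, -0.016], 'gripper_width': 0.093} 0.008
top 388.32127147091853 388.32127147091853 279.18204139014176 214.11737183563667 [[-0.0226, -0.9997, -0.0131], [-0.9976, 0.0234, -0.0648], [0.0651, 0.0116, -0.9978]] [-0.0361, 0.5565, 1.2027] [ 0.476 -0.063  1.236]
side 532.317191272632 532.317191272632 279.3981971815259 212.40800167791036 [[0.9994, -0.0289, 0.0204], [0.0024, -0.5212, -0.8535], [0.0353, 0.853, -0.5208]] [-0.5311, 0.0773, 1.5648] [ 0.475 -1.31   0.892]
```

View pics/top0.png

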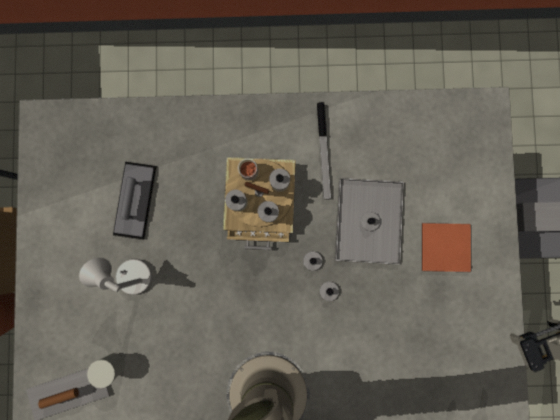

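View pics/side0.png

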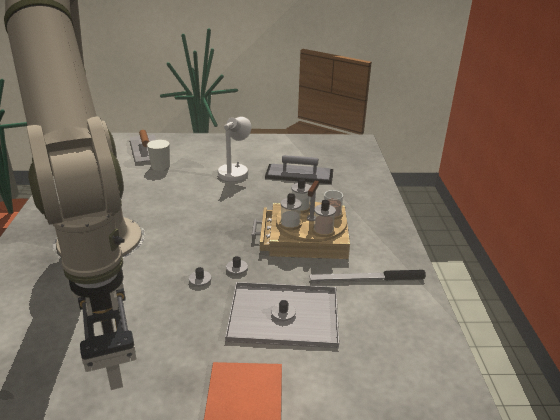

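The scene is clear: lids at top-view pixels (371,221) in the tray, (313,261) and (330,291) on the table, plus three closed jars (280,179), (236,199), (267,211). The tray lid is farthest right (-y), so I choose that one. The open jar with chips is at (248,169), and the drawer pull is near (260,245). Next is a close crop.

```bash
cat > h.py <<'E'
from station import robot
import cv2,numpy as np
def cast(c,u,v,z):
    R,t=np.array(c["R"]),np.array(c["t"])
    o=-R.T@t; d=R.T@np.array([(u-c["cx"])/c["fx"],(v-c["cy"])/c["fy"],1.])
    return o+d*(z-o[2])/d[2]
def proj(c,X):
    p=np.array(c["R"])@np.array(X)+c["t"]
    return p[0]/p[2]*c["fx"]+c["cx"],p[1]/p[2]*c["fy"]+c["cy"]
def tri(c1,p1,c2,p2):
    P=lambda c:np.array([[c["fx"],0,c["cx"]],[0,c["fy"],c["cy"]],[0,0,1]])@np.c_[c["R"],c["t"]]
    X=cv2.triangulatePoints(P(c1),P(c2),np.float64(p1).reshape(2,1),np.float64(p2).reshape(2,1))[:,0]
    return X[:3]/X[3]
def crop(img,x0,y0,w,h,k): return cv2.resize(img[y0:y0+h,x0:x0+w,::-1],None,fx=k,fy=k,interpolation=cv2.INTER_CUBIC)
def blobs(img,x0,y0,w,h,thr=45,amin=8):
    m=(img[y0:y0+h,x0:x0+w].max(2)<thr).astype(np.uint8)
    n,l,s,c=cv2.connectedComponentsWithStats(m)
    return [(c[i,0]+x0,c[i,1]+y0,int(s[i,4])) for i in range(1,n) if s[i,4]>=amin]
E
python3 - <<'E'
from h import *
t=robot.capture("top");s=robot.capture("side")
a=crop(t["img"],215,150,100,110,5);b=crop(s["img"],245,170,110,95,5)
cv2.imwrite("pics/c1.png",a)
a2=crop(t["img"],335,175,72,92,5); b2=crop(s["img"],255,285,60,50,6)
h=max(a.shape[0],b2.shape[0]+0)
H=np.zeros((550,800,3),np.uint8);H[:550,:500]=a;H[:b2.shape[0]-0,500:800]=b2[:, :300];
k=crop(t["img"],350,200,50,42,6);H[300:300+k.shape[0],500:800]=k[:250,:300]
cv2.imwrite("pics/c1.png",H)
print("top",[(round(u,1),round(v,1),n) for u,v,n in blobs(t["img"],222,150,180,150)])
print("side",[(round(u,1),round(v,1),n) for u,v,n in blobs(s["img"],180,170,180,160)])
E
```

```text
top [(np.float64(279.8), np.float64(177.8), 38), (np.float64(235.0), np.float64(199.1), 40), (np.float64(267.9), np.float64(210.8), 38), (np.float64(371.2), np.float64(220.6), 37), (np.float64(313.0), np.float64(260.7), 30), (np.float64(329.6), np.float64(291.2), 30)]
side []
```

View pics/c1.png

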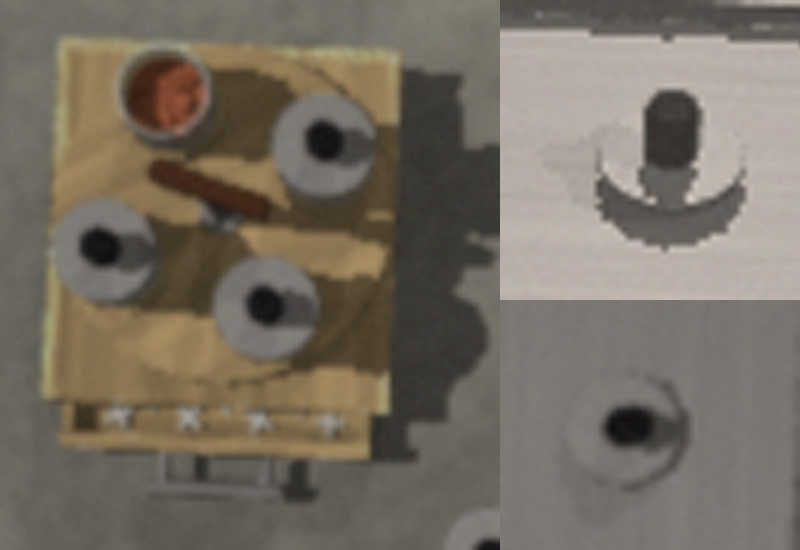

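```bash
cat > m.py <<'E'
from h import *
t=robot.capture("top")
r=lambda x:np.round(x,4).tolist()
K=blobs(t["img"],222,150,180,150)
A,B,C=[cast(t,u,v,.155)[:2] for u,v,_ in K[:3]]
cen=(A+B)/2
hsv=cv2.cvtColor(t["img"],cv2.COLOR_RGB2HSV)
m=((hsv[...,0]<12)|(hsv[...,0]>172))&(hsv[...,1]>110)&(hsv[...,2]>45)
m[:150]=0;m[260:]=0;m[:,:222]=0;m[:,300:]=0
n,l,s,c=cv2.connectedComponentsWithStats(m.astype(np.uint8))
for i in range(1,n):
    if s[i,4]>15:
        ys,xs=np.where(l==i);rect=cv2.minAreaRect(np.c_[xs,ys].astype(np.float32));print("red",c[i].round(1),s[i,4],rect, r(cast(t,*c[i],.106)),r(cast(t,*c[i],.17)))
# jar rim outer from crop estimate
J=cast(t,248.0,168.6,.13)[:2]
print("cen",r(cen),"A",r(A),"B",r(B),"C",r(C),"rAB",np.linalg.norm(A-B)/2,np.linalg.norm(C-cen),"J",r(J),np.linalg.norm(J-cen))
d=B-A; print("yaw dir jar from AB perp",r(np.degrees(np.arctan2(*(np.array([d[1],-d[0]]))[::-1]))),"from C",np.degrees(np.arctan2(*(cen-C)[::-1])),"from J",np.degrees(np.arctan2(*(J-cen)[::-1])))
print("lid",r(cast(t,*K[3][:2],.037)))
# base corners from crop
f=lambda x,y,z:r(cast(t,215+x/5,150+y/5,z))
print("corners bl",f(62,40,.052),"br",f(401,50,.052),"fl",f(44,400,.052),"fr",f(388,412,.052))
print("drawer front l,r",f(62,445,.045),f(370,458,.045),"pull",f(152,493,.031),f(280,498,.031))
E
python3 m.py
```

```text
red [247.6 168.3] 167 ((248.0, 168.5), (14.0, 13.0), 0.0) [0.6869, 0.04, 0.106] [0.675, 0.0341, 0.17]
red [256.4 187.6] 73 ((256.1656799316406, 187.59762573242188), (23.388916015625, 3.8074982166290283), 22.380136489868164) [0.6291, 0.0152, 0.106] [0.6204, 0.0107, 0.17]
cen [0.6201, 0.0091] A [0.6484, -0.054] B [0.5917, 0.0723] C [0.5566, -0.0192] rAB 0.06925013750734489 0.06950157798914819 J [0.6816, 0.0365] 0.06733098120880551
yaw dir jar from AB perp 24.2054 from C 24.078958493680172 from J 24.0199983467751
lid [0.5276, -0.3326, 0.037]
corners bl [0.7307, 0.1067, 0.052] br [0.7192, -0.1024, 0.052] fl [0.5087, 0.1208, 0.052] fr [0.4965, -0.0889, 0.052]
drawer front l,r [0.481, 0.1112, 0.045] [0.4688, -0.0774, 0.045] pull [0.4502, 0.0579, 0.031] [0.4453, -0.0213, 0.031]
```

```bash
cat > p.py <<'E'
# usage: p.py x y z yaw_deg(tool x) : remaining move in tool axes
from h import *
import sys
from scipy.spatial.transform import Rotation as Ro
s=robot.sense();R=Ro.from_quat(s["orientation"]);p=np.array(s["eef_pos"])
ax=R.as_matrix()[:,0];yaw=np.degrees(np.arctan2(ax[1],ax[0]))
print("clk",round(s["clock"],2),"p",p.round(4),"yaw",round(yaw,2),"tilt z",R.as_matrix()[:,2].round(4),"F",np.round(s["wrist_force"],1),"w",round(s["gripper_width"],4),"q7",round(s["joint_pos"][6],3),"q",np.round(s["joint_pos"],2))
if len(sys.argv)>4:
    x,y,z,w=map(float,sys.argv[1:5]);a=np.radians(w)
    G=np.c_[[np.cos(a),np.sin(a),0],[np.sin(a),-np.cos(a),0],[0,0,-1]]
    d=np.array([x,y,z])-p
    print("turn rad",(R.inv()*Ro.from_matrix(G)).as_rotvec().round(4),"shift cm before turn",(R.inv().apply(d)*100).round(2),"after turn",(G.T@d*100).round(2))
E
python3 p.py .5276 -.3326 .12 -65.9
```

```text
clk 0.25 p [ 0.2327 -0.6864  0.2262] yaw -71.28 tilt z [-3.e-04  6.e-04 -1.e+00] F [-0.1  0.5  0.6] w 0.0927 q7 -0.08 q [ 1.17  0.6  -0.    1.6   0.    0.94 -0.08]
turn rad [ 0.      0.0007 -0.0938] shift cm before turn [-24.04 -39.29  10.64] after turn [-20.26 -41.37  10.62]
```

```bash
python3 -m handwheel '[0,0,-0.047,0,0,0,0.6, 0,0,-0.047,0,0,0,0.6, 0,0,0,-1.27,-2.59,0.66,0.6, 0,0,0,-1.27,-2.59,0.66,0.6, 0,0,0,-1.27,-2.59,0.66,0.6, 0,0,0,-1.27,-2.59,0.66,0.6, 0,0,0,-1.27,-2.59,0.66,0.6, 0,0,0,-1.27,-2.59,0.66,0.6, 0,0,0,-1.27,-2.59,0.66,0.6, 0,0,0,-1.27,-2.59,0.66,0.6, 0,0,0,-1.27,-2.59,0.66,0.6, 0,0,0,-1.27,-2.59,0.66,0.6]'
python3 -m handwheel '[0,0,0,-1.27,-2.59,0.66,0.6, 0,0,0,-1.27,-2.59,0.66,0.6, 0,0,0,-1.27,-2.59,0.66,0.6, 0,0,0,-1.27,-2.59,0.66,0.6, 0,0,0,-1.27,-2.59,0.66,0.6, 0,0,0,-1.27,-2.59,0.66,0.6, 0,0,0,0,0,0,0.6]'
python3 p.py .5276 -.3326 .028 -65.9
python3 - <<'E'
from h import *
s=robot.capture("side");t=robot.capture("top")
H=np.zeros((400,800,3),np.uint8);H[:,:400]=crop(s["img"],240,250,100,100,4);H[:,400:]=crop(t["img"],330,170,100,100,4)
cv2.imwrite("pics/c2.png",H)
print(proj(s,[.5276,-.3326,.042]),proj(s,[.5276,-.3326,.029]))
E
```

```text
clock: 1.25
eef_pos: [0.418, -0.4638, 0.1603]
orientation: [0.839, -0.544, 0.0, 0.0]
wrist_force: [-0.2, -0.3, -0.4]
gripper_width: 0.0558
clock: 1.83
eef_pos: [0.5322, -0.3254, 0.1197]
orientation: [0.841, -0.541, -0.001, -0.002]
wrist_force: [0.3, 1.3, 0.9]
gripper_width: 0.0558
clk 1.83 p [ 0.5322 -0.3254  0.1197] yaw -65.44 tilt z [ 0.0011  0.0035 -1.    ] F [0.3 1.3 0.9] w 0.0558 q7 -0.692 q [ 0.47  0.61 -0.02  1.93  0.01  0.61 -0.69]
turn rad [-0.0024  0.0028  0.008 ] shift cm before turn [0.49 0.74 9.17] after turn [0.47 0.71 9.17]
(np.float64(282.1647349516722), np.float64(302.40837894766634)) (np.float64(282.0400935410356), np.float64(306.5315501225702))
```

View pics/c2.png

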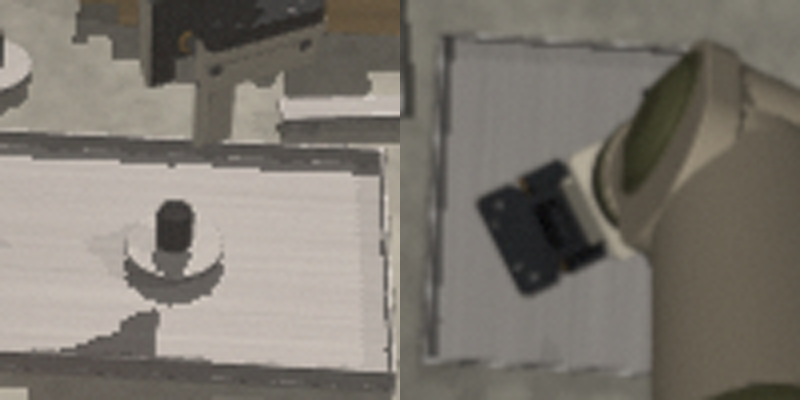

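```bash
python3 - <<'E'
from h import *
s=robot.capture("side");t=robot.capture("top")
for thr in (70,85,100): 
    b=blobs(s["img"],270,295,26,22,thr);print(thr,[(np.round(q,2)) for q in b], )
c,_,n=max([(np.array(q[:2]),0,q[2]) for q in blobs(s["img"],270,295,26,22,85)],key=lambda q:q[2])
print("side only z=.029",cast(s,*c,.029).round(4)); print("tri",tri(t,(371.2,220.6),s,c).round(4))
E
```

```text
70 [array([283.09, 306.6 ,  80.  ])]
85 [array([282.92, 306.51,  98.  ])]
100 [array([283.03, 306.6 , 110.  ])]
side only z=.029 [ 0.5297 -0.3325  0.029 ]
tri [ 0.529  -0.3337  0.03  ]
```

```bash
python3 p.py .5288 -.3328 .028 -65.9
```

```text
clk 2.03 p [ 0.5273 -0.3327  0.1211] yaw -65.94 tilt z [-5.e-04 -6.e-04 -1.e+00] F [ 0.  -0.5  0.8] w 0.0557 q7 -0.689 q [ 0.48  0.61 -0.01  1.93  0.01  0.61 -0.69]
turn rad [ 0.0007 -0.0003 -0.0006] shift cm before turn [ 0.06 -0.14  9.31] after turn [ 0.07 -0.13  9.31]
```

```bash
python3 -m handwheel '[0,0,0,0.07,-0.13,1.3,0.6, 0,0,0,0,0,1.5,0.6, 0,0,0,0,0,1.5,0.6, 0,0,0,0,0,1.5,0.6, 0,0,0,0,0,1.5,0.6, 0,0,0,0,0,1.2,0.6, 0,0,0,0,0,0.8,0.6, 0,0,0,0,0,0,0.6, 0,0,0,0,0,0,0.6, 0,0,0,0,0,0,0.6]'
python3 p.py .5288 -.3328 .028 -65.9
python3 -m handwheel '[0,0,0,0,0,0,0, 0,0,0,0,0,0,0, 0,0,0,0,0,0,0, 0,0,0,0,0,0,0, 0,0,0,0,0,0,0, 0,0,0,0,0,0,0]'
python3 p.py
```

```text
clock: 2.87
eef_pos: [0.5296, -0.3324, 0.0285]
orientation: [0.839, -0.544, 0.0, 0.0]
wrist_force: [-0.4, -0.2, -0.3]
gripper_width: 0.056
clk 2.87 p [ 0.5296 -0.3324  0.0285] yaw -65.9 tilt z [ 6.e-04 -4.e-04 -1.e+00] F [-0.4 -0.2 -0.3] w 0.056 q7 -0.696 q [ 0.48  0.74 -0.01  1.97  0.02  0.43 -0.7 ]
turn rad [-0.0003 -0.0006 -0.0001] shift cm before turn [0.01 0.09 0.05] after turn [0.01 0.09 0.05]
clock: 3.37
eef_pos: [0.5295, -0.332, 0.0282]
orientation: [0.839, -0.544, 0.0, 0.0]
wrist_force: [-1.2, 1.3, 1.5]
gripper_width: 0.0215
clk 3.37 p [ 0.5295 -0.332   0.0282] yaw -65.89 tilt z [ 2.e-04 -1.e-04 -1.e+00] F [-1.2  1.3  1.5] w 0.0215 q7 -0.696 q [ 0.48  0.74 -0.01  1.97  0.02  0.43 -0.7 ]
```

```bash
python3 -m handwheel '[0,0,0,0,0,-0.6,0, 0,0,0,0,0,-1.4,0, 0,0,0,0,0,-2.4,0, 0,0,0,0,0,-2.4,0, 0,0,0,0,0,-2.4,0, 0,0,0,0,0,-2.4,0, 0,0,0,0,0,-2.4,0, 0,0,0,0,0,-2.4,0, 0,0,0,0,0,-2.4,0, 0,0,0,0,0,-1.6,0, 0,0,0,0,0,-0.6,0]'
python3 -m handwheel '[0,0,0,-0.8,-0.85,0,0, 0,0,0,-1.3,-1.39,0,0, 0,0,0,-1.72,-1.83,0,0, 0,0,0,-1.72,-1.83,0,0, 0,0,0,-1.72,-1.83,0,0, 0,0,0,-1.72,-1.83,0,0, 0,0,0,-1.72,-1.83,0,0, 0,0,0,-1.72,-1.83,0,0, 0,0,0,-1.72,-1.83,0,0, 0,0,0,-1.72,-1.83,0,0, 0,0,0,-1.72,-1.83,0,0, 0,0,0,-1.72,-1.83,0,0]'
python3 -m handwheel '[0,0,0,-1.72,-1.83,0,0, 0,0,0,-1.72,-1.83,0,0, 0,0,0,-1.72,-1.83,0,0, 0,0,0,-1.2,-1.3,0,0, 0,0,0,-0.8,-0.85,0,0, 0,0,0,-0.3,-0.2,0,0, 0,0,0,0,0,0,0, 0,0,0,0,0,0,0, 0,0,0,0,0,0,0]'
python3 p.py .6838 .0377 .147 -65.9
python3 - <<'E'
from h import *
s=robot.capture("side");t=robot.capture("top")
H=np.zeros((500,800,3),np.uint8);H[:,:400]=crop(s["img"],270,140,80,100,5);H[:,400:]=crop(t["img"],220,140,80,100,5)
cv2.imwrite("pics/c3.png",H)
for X in ([.6838,.0377,.13],[.6838,.0377,.22]): print(np.round(proj(s,X),1))
E
```

```text
clock: 4.28
eef_pos: [0.5302, -0.3324, 0.2411]
orientation: [0.839, -0.544, 0.002, -0.0]
wrist_force: [0.1, 0.0, 0.0]
gripper_width: 0.0213
clock: 5.28
eef_pos: [0.6376, -0.0695, 0.2362]
orientation: [0.839, -0.544, -0.001, 0.001]
wrist_force: [0.9, -0.2, -0.3]
gripper_width: 0.0212
clock: 6.03
eef_pos: [0.6788, 0.0263, 0.238]
orientation: [0.839, -0.545, 0.0, 0.0]
wrist_force: [0.7, 0.5, -0.0]
gripper_width: 0.0213
clk 6.03 p [0.6788 0.0263 0.238 ] yaw -66.01 tilt z [-3.e-04 -9.e-04 -1.e+00] F [ 0.7  0.5 -0. ] w 0.0213 q7 -1.289 q [-0.11  0.53 -0.02  1.7   0.02  0.91 -1.29]
turn rad [ 0.0006 -0.0007 -0.0019] shift cm before turn [-0.84 -0.93  9.1 ] after turn [-0.83 -0.92  9.1 ]
[332.1 194.7]
[334.4 167. ]
```

View pics/c3.png

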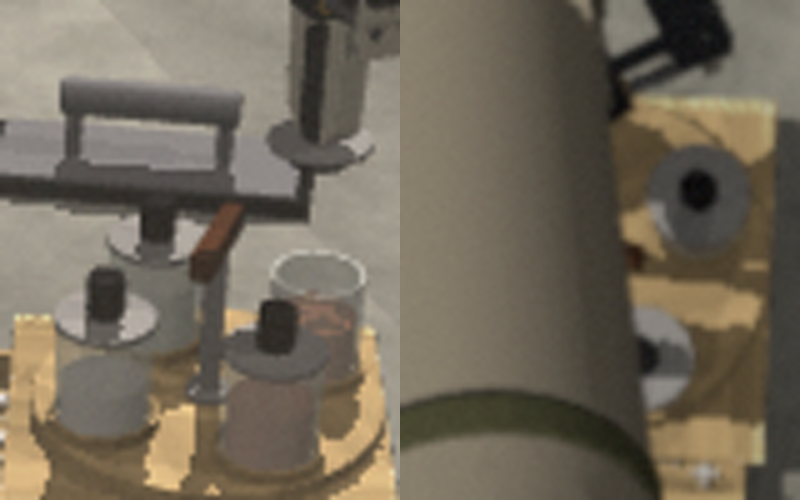

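```bash
python3 - <<'E'
from h import *
s=robot.capture("side");p=robot.sense()["eef_pos"];print(p)
b=[np.round(q,2) for q in blobs(s["img"],324,195,0+1,1)]
print("lid pred",np.round(proj(s,[p[0],p[1],p[2]-.0145]),2),"seen 333.9 168.6")
print("jar side z=.13",cast(s,333.4,195.2,.13).round(4))
print("lid side",cast(s,333.9,168.6,p[2]-.0145).round(4))
E
python3 p.py .6838 .0377 .147 -65.9
```

```text
[0.67896965 0.02686428 0.23819323]
lid pred [333.24 167.55] seen 333.9 168.6
jar side z=.13 [0.6872 0.0348 0.13  ]
lid side [0.6801 0.0203 0.2237]
clk 6.18 p [0.679  0.0269 0.2382] yaw -65.98 tilt z [ 1.e-04 -4.e-04 -1.e+00] F [ 0.3  0.2 -1.8] w 0.0213 q7 -1.289 q [-0.11  0.53 -0.02  1.7   0.02  0.91 -1.29]
turn rad [ 0.0001 -0.0004 -0.0015] shift cm before turn [-0.8  -0.88  9.12] after turn [-0.79 -0.88  9.12]
```

```bash
python3 -m handwheel '[0,0,0,-0.4,-0.5,0,0, 0,0,0,-0.37,-0.5,0.5,0, 0,0,0,0,0,1.2,0, 0,0,0,0,0,1.6,0, 0,0,0,0,0,1.6,0, 0,0,0,0,0,1.4,0, 0,0,0,0,0,0.8,0, 0,0,0,0,0,0,0, 0,0,0,0,0,0,0]'
python3 p.py .685 .038 .147 -65.9
python3 - <<'E'
from h import *
s=robot.capture("side")
cv2.imwrite("pics/c4.png",crop(s["img"],300,150,65,70,8))
p=robot.sense()["eef_pos"]
print(np.round(proj(s,[p[0],p[1],p[2]-.0145]),2))
E
```

```text
clock: 6.93
eef_pos: [0.6849, 0.0395, 0.1663]
orientation: [0.839, -0.544, -0.0, 0.0]
wrist_force: [0.4, 0.1, -0.4]
gripper_width: 0.0213
clk 6.93 p [0.6849 0.0395 0.1663] yaw -65.87 tilt z [-1.2e-03 -1.0e-04 -1.0e+00] F [ 0.4  0.1 -0.4] w 0.0213 q7 -1.309 q [-0.12  0.61 -0.03  1.75  0.02  0.78 -1.31]
turn rad [0.0011 0.0004 0.0004] shift cm before turn [0.14 0.05 1.93] after turn [0.14 0.06 1.93]
[333.15 187.62]
```

View pics/c4.png

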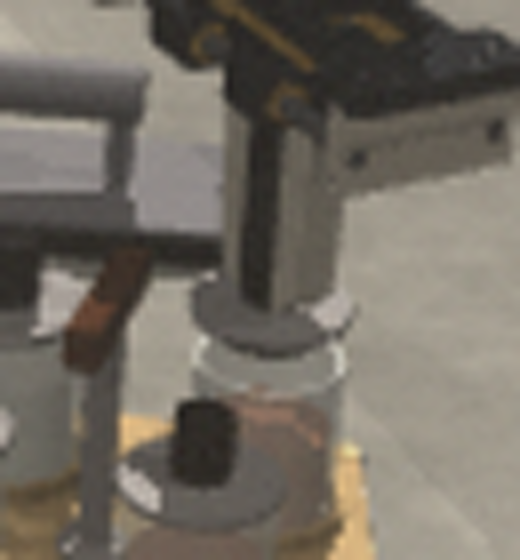

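```bash
python3 -m handwheel '[0,0,0,0.14,0.05,0,0, 0,0,0,0,0,0.5,0, 0,0,0,0,0,0.5,0, 0,0,0,0,0,0.2,0, 0,0,0,0,0,0,0]'
python3 -m handwheel '[0,0,0,0,0,0.2,0, 0,0,0,0,0,0.2,0, 0,0,0,0,0,0,0]'
python3 -m handwheel '[0,0,0,0,0,0.2,0, 0,0,0,0,0,0.1,0, 0,0,0,0,0,0,0]'
python3 p.py .685 .038 .147 -65.9
```

```text
clock: 7.4
eef_pos: [0.6849, 0.0378, 0.1543]
orientation: [0.839, -0.544, -0.0, 0.0]
wrist_force: [-0.1, -0.4, -1.0]
gripper_width: 0.0212
clock: 7.65
eef_pos: [0.6856, 0.0382, 0.1509]
orientation: [0.839, -0.544, 0.0, -0.0]
wrist_force: [0.5, 0.9, -0.9]
gripper_width: 0.0211
clock: 7.9
eef_pos: [0.6854, 0.0381, 0.1479]
orientation: [0.839, -0.544, 0.0, -0.0]
wrist_force: [0.5, 0.9, -0.5]
gripper_width: 0.0213
clk 7.9 p [0.6854 0.0381 0.1479] yaw -65.87 tilt z [ 3.e-04  2.e-04 -1.e+00] F [ 0.5  0.9 -0.5] w 0.0213 q7 -1.308 q [-0.12  0.64 -0.03  1.76  0.02  0.75 -1.31]
turn rad [-0.0004  0.0001  0.0005] shift cm before turn [-0.01  0.04  0.09] after turn [-0.01  0.04  0.09]
```

```bash
python3 -m handwheel '[0,0,0,0,0,0.1,0, 0,0,0,0,0,0,0]'
python3 -m handwheel '[0,0,0,0,0,0.1,0, 0,0,0,0,0,0,0]'
python3 -m handwheel '[0,0,0,0,0,0.1,0, 0,0,0,0,0,0,0]'
```

```text
clock: 8.07
eef_pos: [0.6855, 0.038, 0.1472]
orientation: [0.839, -0.544, 0.0, -0.0]
wrist_force: [0.8, 1.1, 1.9]
gripper_width: 0.0214
clock: 8.23
eef_pos: [0.6856, 0.0378, 0.1471]
orientation: [0.839, -0.544, 0.0, -0.0]
wrist_force: [-1.1, 0.6, 9.4]
gripper_width: 0.0212
clock: 8.4
eef_pos: [0.6857, 0.0376, 0.1471]
orientation: [0.839, -0.544, 0.001, -0.0]
wrist_force: [-3.8, 1.1, 15.4]
gripper_width: 0.0215
```

```bash
python3 -m handwheel '[0,0,0,0,0,-0.2,0, 0,0,0,0,0,-0.05,0.5, 0,0,0,0,0,0,0.5, 0,0,0,0,0,0,0.5, 0,0,0,0,0,0,0.5, 0,0,0,0,0,-0.8,0.5, 0,0,0,0,0,-1.6,0.5, 0,0,0,0,0,-1.8,0.5, 0,0,0,0,0,-1.8,0.5, 0,0,0,0,0,-1.8,0.5, 0,0,0,0,0,-1.6,0.5]'
python3 -m handwheel '[0,0,0.096,0,0,0,0, 0,0,0.096,0,0,0,0, 0,0,0.096,0,0,0,0, 0,0,0.096,0,0,0,0, 0,0,0.096,0,0,0,0, 0,0,0,0,0,0,0, 0,0,0,0,0,0,0]'
python3 p.py .428 .0204 .026 -93.4
```

```text
clock: 9.32
eef_pos: [0.6853, 0.0377, 0.2431]
orientation: [0.839, -0.544, 0.0, -0.0]
wrist_force: [-0.4, -0.4, -0.0]
gripper_width: 0.0468
clock: 9.9
eef_pos: [0.6852, 0.038, 0.2418]
orientation: [-0.687, 0.727, -0.0, -0.0]
wrist_force: [-0.6, -0.4, -0.7]
gripper_width: 0.0045
clk 9.9 p [0.6852 0.038  0.2418] yaw -93.21 tilt z [-0.e+00 -2.e-04 -1.e+00] F [-0.6 -0.4 -0.7] w 0.0045 q7 -1.699 q [-0.21  0.54  0.11  1.69 -0.07  0.92 -1.7 ]
turn rad [ 0.     -0.0002  0.0033] shift cm before turn [ 3.19 25.58 21.58] after turn [ 3.28 25.57 21.58]
```

```bash
python3 -m handwheel '[0,0,0,0.15,1.2,0,0, 0,0,0,0.28,2.2,0,0, 0,0,0,0.28,2.2,0,0, 0,0,0,0.28,2.2,0,0, 0,0,0,0.28,2.2,0,0, 0,0,0,0.28,2.2,0,0, 0,0,0,0.28,2.2,0,0, 0,0,0,0.28,2.2,0,0, 0,0,0,0.28,2.2,0,0, 0,0,0,0.28,2.2,0,0, 0,0,0,0.28,2.2,0,0, 0,0,0,0.28,2.2,0,0]'
python3 -m handwheel '[0,0,0,0.05,0.4,0,0, 0,0,0,0,0,0,0, 0,0,0,0,0,0,0]'
python3 p.py .428 .0204 .026 -93.4
python3 m.py
python3 - <<'E'
from h import *
s=robot.capture("side");t=robot.capture("top")
H=np.zeros((500,800,3),np.uint8);H[:,:400]=crop(s["img"],245,165,100,125,4)[:,:400];H[:,400:]=crop(t["img"],215,145,100,125,4)
cv2.imwrite("pics/c5.png",H)
E
```

```text
clock: 10.9
eef_pos: [0.4288, 0.0205, 0.2418]
orientation: [-0.687, 0.726, -0.0, 0.0]
wrist_force: [-0.4, -0.3, 0.0]
gripper_width: 0.0004
clock: 11.15
eef_pos: [0.4269, 0.0205, 0.242]
orientation: [-0.687, 0.727, -0.0, 0.001]
wrist_force: [-0.0, -0.5, 0.5]
gripper_width: 0.0005
clk 11.15 p [0.4269 0.0205 0.242 ] yaw -93.29 tilt z [ 1.7e-03  3.0e-04 -1.0e+00] F [-0.  -0.5  0.5] w 0.0005 q7 -1.767 q [-0.26  0.22  0.1   2.24 -0.03  0.68 -1.77]
turn rad [-0.0016  0.0004  0.0019] shift cm before turn [ 1.00e-02 -8.00e-02  2.16e+01] after turn [ 0.   -0.11 21.6 ]
red [256.1 187.4] 80 ((256.1627502441406, 187.60946655273438), (23.384618759155273, 3.769231081008911), 22.61986541748047) [0.6297, 0.0158, 0.106] [0.621, 0.0113, 0.17]
cen [0.6648, -0.0097] A [0.6826, 0.0349] B [0.647, -0.0544] C [0.5934, 0.0737] rAB 0.048078869470317843 0.10983938269213188 J [0.6816, 0.0365] 0.04922977222222363
yaw dir jar from AB perp 158.2821 from C -49.47109933253147 from J 70.05988723362609
lid [0.5644, -0.0121, 0.037]
corners bl [0.7307, 0.1067, 0.052] br [0.7192, -0.1024, 0.052] fl [0.5087, 0.1208, 0.052] fr [0.4965, -0.0889, 0.052]
drawer front l,r [0.481, 0.1112, 0.045] [0.4688, -0.0774, 0.045] pull [0.4502, 0.0579, 0.031] [0.4453, -0.0213, 0.031]
```

View pics/c5.png

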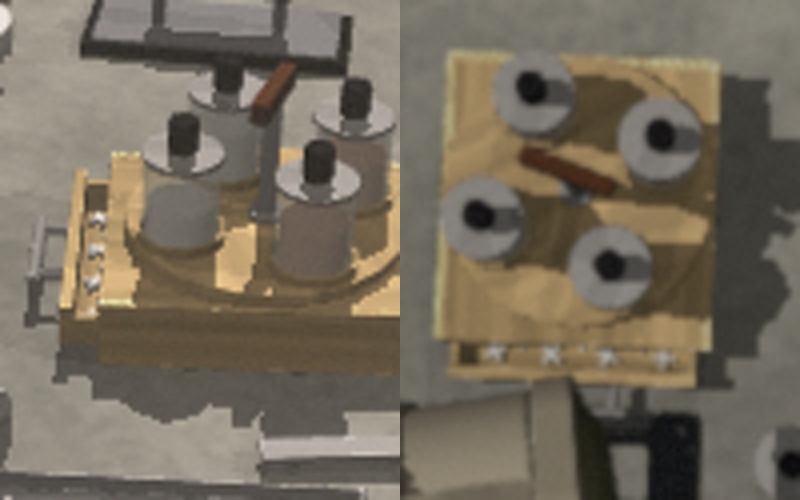

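```bash
python3 -m handwheel '[0,0,0,0,0,1,0, 0,0,0,0,0,2.2,0, 0,0,0,0,0,2.6,0, 0,0,0,0,0,2.6,0, 0,0,0,0,0,2.6,0, 0,0,0,0,0,2.6,0, 0,0,0,0,0,2.6,0, 0,0,0,0,0,2.4,0, 0,0,0,0,0,1.8,0, 0,0,0,0,0,0.9,0, 0,0,0,0,0,0.2,0, 0,0,0,0,0,0,0]'
python3 p.py .428 .0204 .026 -93.4
python3 -m handwheel '[0,0,0,0,-0.5,0,0, 0,0,0,0,-0.5,0,0, 0,0,0,0,-0.5,0,0, 0,0,0,0,-0.5,0,0]'
python3 p.py .465 .0180 .026 -93.4
```

```text
clock: 12.3
eef_pos: [0.4293, 0.0203, 0.0295]
orientation: [-0.686, 0.728, 0.003, -0.003]
wrist_force: [-0.9, 0.2, -0.4]
gripper_width: 0.0004
clk 12.3 p [0.4293 0.0203 0.0295] yaw -93.36 tilt z [-8.4e-03 -7.0e-04 -1.0e+00] F [-0.9  0.2 -0.4] w 0.0004 q7 -2.078 q [-0.15  0.64 -0.05  2.4   0.27  0.11 -2.08]
turn rad [ 0.0083 -0.0012  0.0008] shift cm before turn [0.   0.12 0.35] after turn [0.   0.13 0.35]
clock: 12.63
eef_pos: [0.449, 0.0193, 0.031]
orientation: [-0.686, 0.728, 0.002, -0.003]
wrist_force: [-1.4, 0.5, -1.5]
gripper_width: 0.0006
clk 12.63 p [0.449  0.0193 0.031 ] yaw -93.39 tilt z [-7.2e-03 -4.0e-04 -1.0e+00] F [-1.4  0.5 -1.5] w 0.0006 q7 -2.053 q [-0.12  0.64 -0.06  2.36  0.25  0.15 -2.05]
turn rad [ 0.0072 -0.0008  0.0002] shift cm before turn [ 0.04 -1.6   0.49] after turn [ 0.04 -1.6   0.5 ]
```

```bash
python3 -m handwheel '[0,0,0,0,0,0.4,0, 0,0,0,0,-0.5,0,0, 0,0,0,0,-0.4,0,0, 0,0,0,0,-0.3,0,0, 0,0,0,0,0,0,0]'
python3 -m handwheel '[0,0,0,0,-0.3,0,0, 0,0,0,0,-0.1,0,0, 0,0,0,0,0,0,0]'
python3 -m handwheel '[0,0,0,0,-0.2,0,0, 0,0,0,0,0,0,0]'
python3 p.py
```

```text
clock: 13.05
eef_pos: [0.4614, 0.0186, 0.0267]
orientation: [-0.686, 0.728, 0.002, -0.002]
wrist_force: [-0.0, 0.6, 0.2]
gripper_width: 0.0002
clock: 13.3
eef_pos: [0.4648, 0.0183, 0.0267]
orientation: [-0.686, 0.728, 0.002, -0.003]
wrist_force: [-0.2, 0.1, 0.1]
gripper_width: 0.0003
clock: 13.47
eef_pos: [0.4668, 0.0182, 0.0267]
orientation: [-0.686, 0.728, 0.002, -0.003]
wrist_force: [-1.0, 0.4, 0.7]
gripper_width: 0.0005
clk 13.47 p [0.4668 0.0182 0.0267] yaw -93.39 tilt z [-6.9e-03 -4.0e-04 -1.0e+00] F [-1.   0.4  0.7] w 0.0005 q7 -2.052 q [-0.11  0.66 -0.07  2.32  0.26  0.18 -2.05]
```

```bash
python3 - <<'E'
from h import *
s=robot.capture("side");t=robot.capture("top")
H=np.zeros((400,800,3),np.uint8);H[:,:400]=crop(s["img"],240,200,50,50,8);H[:,400:]=crop(t["img"],225,215,80,80,5)
cv2.imwrite("pics/c6.png",H)
E
```

```text
(no output)
```

View pics/c6.png

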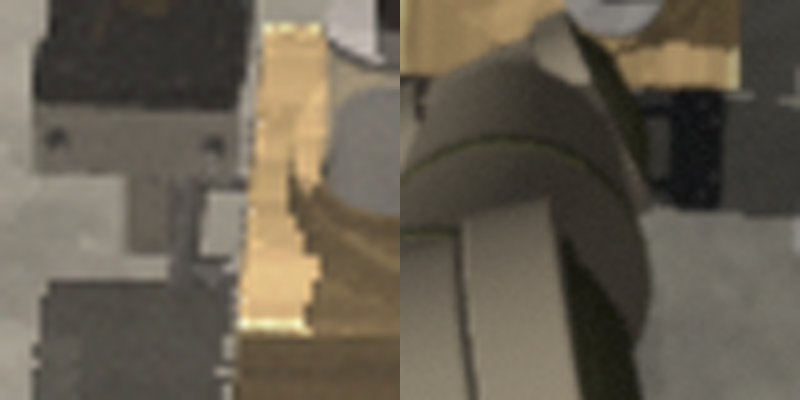

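The side view shows the finger behind the pull (crop 180,230) and the drawer front almost flush with the base. I'll press until the stop is felt.

```bash
for i in 1; do python3 -m handwheel '[0,0,0,0,-0.2,0,0, 0,0,0,0,0,0,0]'; done
python3 -m handwheel '[0,0,0,0,-0.2,0,0, 0,0,0,0,0,0,0]'
python3 -m handwheel '[0,0,0,0,-0.1,0,0, 0,0,0,0,0,0,0]'
```

```text
clock: 13.73
eef_pos: [0.468, 0.018, 0.0266]
orientation: [-0.686, 0.728, 0.003, -0.003]
wrist_force: [-2.8, -0.5, 1.5]
gripper_width: 0.0005
clock: 13.9
eef_pos: [0.4681, 0.0179, 0.0264]
orientation: [-0.686, 0.727, 0.004, -0.005]
wrist_force: [-6.6, 1.8, 5.7]
gripper_width: 0.0002
clock: 14.07
eef_pos: [0.4681, 0.0179, 0.0264]
orientation: [-0.686, 0.727, 0.004, -0.005]
wrist_force: [-8.7, 2.4, 5.0]
gripper_width: 0.0004
```

```bash
python3 -m handwheel '[0,0,0,0,1,0,0, 0,0,0,0,1.5,0,0, 0,0,0,0,0,-1,0, 0,0,0,0,0,-2.2,0, 0,0,0,0,0,-2.8,0, 0,0,0,0,0,-2.8,0, 0,0,0,0,0,-2.8,0, 0,0,0,0,0,-2.8,0, 0,0,0,0,0,-2.8,0, 0,0,0,0,0,-2.8,0, 0,0,0,0,0,-2,0, 0,0,0,0,0,-0.8,0]'
python3 -m handwheel '[0,0,-0.105,0,0,0,0.5, 0,0,-0.105,0,0,0,0.5, 0,0,-0.105,0,0,0,0.5, 0,0,-0.105,0,0,0,0.5, 0,0,-0.105,0,0,0,0.5, 0,0,-0.105,0,0,0,0.5, 0,0,-0.105,0,0,0,0.5, 0,0,-0.105,0,0,0,0.5, 0,0,-0.105,0,0,0,0.5, 0,0,-0.105,0,0,0,0.5, 0,0,-0.105,0,0,0,0.5, 0,0,-0.11,0,0,0,0.5]'
python3 -m handwheel '[0,0,0,0,0,0,0.5, 0,0,0,0,0,0,0.5]'
python3 p.py .6202 .0095 .155 -20.9
python3 - <<'E'
from h import *
t=robot.capture("top");s=robot.capture("side")
K=blobs(t["img"],222,150,80,80);P=[cast(t,u,v,.155)[:2] for u,v,_ in K]
print([p.round(4).tolist() for p in P],np.mean(P,0).round(4) if len(P)==4 else "")
if len(P)==4:
    a=[np.degrees(np.arctan2(*(p-np.mean(P,0))[::-1])) for p in P];print(np.round(a,1))
H=np.zeros((500,800,3),np.uint8);H[:,:400]=crop(s["img"],240,165,80,100,5);H[:,400:]=crop(t["img"],220,170,80,100,5)
cv2.imwrite("pics/c7.png",H)
E
```

```text
clock: 15.07
eef_pos: [0.4494, 0.0195, 0.2575]
orientation: [-0.686, 0.728, 0.001, -0.001]
wrist_force: [0.8, 0.8, -1.1]
gripper_width: 0.0007
clock: 16.07
eef_pos: [0.448, 0.0194, 0.2538]
orientation: [0.984, -0.179, -0.004, 0.001]
wrist_force: [0.3, 0.6, -0.6]
gripper_width: 0.0463
clock: 16.23
eef_pos: [0.448, 0.0193, 0.2541]
orientation: [0.983, -0.183, -0.004, 0.001]
wrist_force: [-0.1, -0.3, 0.5]
gripper_width: 0.0466
clk 16.23 p [0.448  0.0193 0.2541] yaw -21.12 tilt z [-7.8e-03 -1.0e-04 -1.0e+00] F [-0.1 -0.3  0.5] w 0.0466 q7 -0.766 q [ 0.27  0.27 -0.54  2.15  0.2   0.78 -0.77]
turn rad [ 0.0028  0.0072 -0.0038] shift cm before turn [16.49 -5.32  9.77] after turn [16.43 -5.23  9.91]
[[0.6828, 0.0349], [0.647, -0.0544], [0.5931, 0.0737], [0.5347, 0.0007]] [0.6144 0.0137]
[  17.2  -64.5  109.5 -170.7]
```

View pics/c7.png

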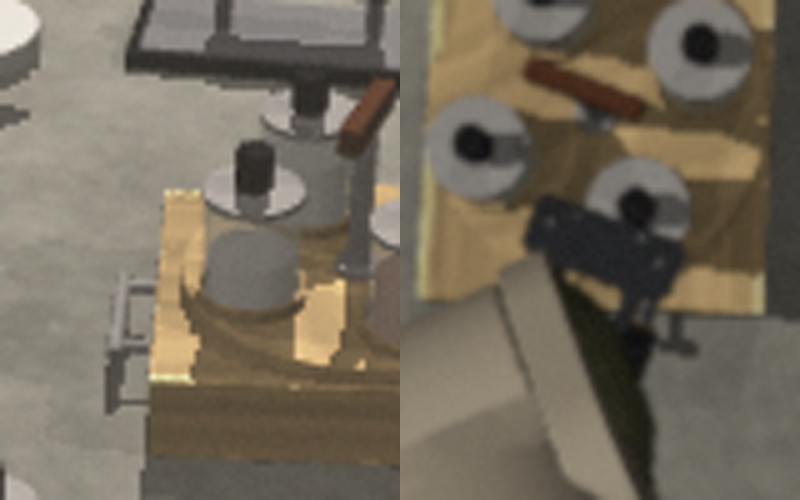

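```bash
python3 -m handwheel '[0.0028,0.0072,-0.0038,0.9,-0.28,0,0.5, 0,0,0,2.3,-0.73,0,0.5, 0,0,0,2.3,-0.73,0,0.5, 0,0,0,2.3,-0.73,0,0.5, 0,0,0,2.3,-0.73,0,0.5, 0,0,0,2.3,-0.73,0,0.5, 0,0,0,2.3,-0.73,0,0.5, 0,0,0,1.3,-0.45,0,0.5, 0,0,0,0.45,-0.14,0,0.5, 0,0,0,0,0,0,0.5, 0,0,0,0,0,0,0.5]'
python3 p.py .6202 .0095 .155 -20.9
```

```text
clock: 17.25
eef_pos: [0.62, 0.0106, 0.2544]
orientation: [0.984, -0.18, -0.0, 0.0]
wrist_force: [0.2, -0.3, 0.6]
gripper_width: 0.0466
clk 17.25 p [0.62   0.0106 0.2544] yaw -20.71 tilt z [-3.e-04 -5.e-04 -1.e+00] F [ 0.2 -0.3  0.6] w 0.0466 q7 -0.742 q [ 0.22  0.48 -0.48  1.8   0.27  0.93 -0.74]
turn rad [0.0005 0.0001 0.0034] shift cm before turn [0.06 0.09 9.94] after turn [0.06 0.1  9.94]
```

```bash
python3 -m handwheel '[0,0,0.0034,0.06,0.1,0.8,0.5, 0,0,0,0,0,1.5,0.5, 0,0,0,0,0,1.8,0.5, 0,0,0,0,0,1.8,0.5, 0,0,0,0,0,1.8,0.5, 0,0,0,0,0,1.4,0.5, 0,0,0,0,0,0.8,0.5, 0,0,0,0,0,0,0.5, 0,0,0,0,0,0,0.5]'
python3 p.py .6202 .0095 .155 -20.9
python3 -m handwheel '[0,0,0,0,0,0,0, 0,0,0,0,0,0,0, 0,0,0,0,0,0,0, 0,0,0,0,0,0,0, 0,0,0,0,0,0,0, 0,0,0,0,0,0,0]'
python3 p.py .6202 .0095 .155 -20.9
```

```text
clock: 18.0
eef_pos: [0.6205, 0.0093, 0.1559]
orientation: [0.983, -0.181, 0.0, 0.0]
wrist_force: [1.0, -0.6, 0.1]
gripper_width: 0.0464
clk 18.0 p [0.6205 0.0093 0.1559] yaw -20.88 tilt z [ 1.e-04 -4.e-04 -1.e+00] F [ 1.  -0.6  0.1] w 0.0464 q7 -0.816 q [ 0.18  0.59 -0.43  1.89  0.35  0.74 -0.82]
turn rad [ 0.0004 -0.0003  0.0003] shift cm before turn [-0.03 -0.01  0.09] after turn [-0.03 -0.01  0.09]
clock: 18.5
eef_pos: [0.621, 0.0092, 0.1561]
orientation: [0.983, -0.181, 0.001, 0.0]
wrist_force: [0.2, 0.3, 2.5]
gripper_width: 0.0138
clk 18.5 p [0.621  0.0092 0.1561] yaw -20.9 tilt z [ 1.1e-03 -4.0e-04 -1.0e+00] F [0.2 0.3 2.5] w 0.0138 q7 -0.816 q [ 0.18  0.59 -0.43  1.89  0.35  0.74 -0.82]
turn rad [ 0.     -0.0011 -0.    ] shift cm before turn [-0.09 -0.    0.11] after turn [-0.09 -0.    0.11]
```

```bash
python3 -m handwheel '[0,0,-0.02,0,0,0,0, 0,0,-0.04,0,0,0,0, 0,0,-0.06,0,0,0,0, 0,0,-0.08,0,0,0,0, 0,0,-0.08,0,0,0,0, 0,0,-0.08,0,0,0,0, 0,0,-0.08,0,0,0,0, 0,0,-0.08,0,0,0,0, 0,0,-0.08,0,0,0,0, 0,0,-0.08,0,0,0,0, 0,0,-0.08,0,0,0,0, 0,0,-0.08,0,0,0,0]'
python3 p.py
python3 -m handwheel '[0,0,-0.08,0,0,0,0, 0,0,-0.08,0,0,0,0, 0,0,-0.08,0,0,0,0, 0,0,-0.08,0,0,0,0, 0,0,-0.08,0,0,0,0, 0,0,-0.08,0,0,0,0, 0,0,-0.08,0,0,0,0, 0,0,-0.08,0,0,0,0, 0,0,-0.06,0,0,0,0, 0,0,-0.04,0,0,0,0, 0,0,-0.02,0,0,0,0, 0,0,0,0,0,0,0]'
python3 p.py .6202 .0095 .155 131.6
```

```text
clock: 19.5
eef_pos: [0.6233, 0.0093, 0.1561]
orientation: [0.971, 0.238, 0.002, 0.0]
wrist_force: [8.8, -0.1, -5.1]
gripper_width: 0.0138
clk 19.5 p [0.6233 0.0093 0.1561] yaw 27.49 tilt z [ 4.9e-03  9.0e-04 -1.0e+00] F [ 8.8 -0.1 -5.1] w 0.0138 q7 -0.143 q [ 0.33  0.64 -0.66  1.88  0.54  0.8  -0.14]
clock: 20.5
eef_pos: [0.6245, 0.0109, 0.1561]
orientation: [0.814, 0.58, 0.004, 0.0]
wrist_force: [13.3, 5.1, -8.3]
gripper_width: 0.0138
clk 20.5 p [0.6245 0.0109 0.1561] yaw 70.94 tilt z [ 0.0072  0.0041 -1.    ] F [13.3  5.1 -8.3] w 0.0138 q7 0.478 q [ 0.44  0.7  -0.86  1.87  0.68  0.89  0.48]
turn rad [ 0.0082 -0.0027 -1.0587] shift cm before turn [-0.28 -0.36  0.11] after turn [ 0.18 -0.42  0.11]
```

```bash
python3 -m handwheel '[0,0,0,0.14,0.17,0,0, 0,0,-0.02,0.14,0.16,0,0, 0,0,-0.06,0.02,0,0,0, 0,0,-0.08,0.03,0,0,0, 0,0,-0.08,0.03,0,0,0, 0,0,-0.08,0.03,0,0,0, 0,0,-0.08,0.03,0,0,0, 0,0,-0.08,0.03,0,0,0, 0,0,-0.08,0.03,0,0,0, 0,0,-0.06,0.03,0,0,0, 0,0,-0.04,0,0,0,0, 0,0,0,0,0,0,0]'
python3 p.py
python3 -m handwheel '[0,0,-0.04,0,0,0,0, 0,0,-0.08,0,0,0,0, 0,0,-0.08,0,0,0,0, 0,0,-0.08,0,0,0,0, 0,0,-0.06,0,0,0,0, 0,0,-0.04,0,0,0,0, 0,0,-0.02,0,0,0,0, 0,0,0,0,0,0,0, 0,0,0,0,0,0,0]'
python3 p.py .624 .0135 .155 131.6
```

```text
clock: 21.5
eef_pos: [0.6245, 0.0127, 0.1561]
orientation: [0.582, 0.813, -0.001, 0.0]
wrist_force: [-2.8, -0.9, 6.7]
gripper_width: 0.0136
clk 21.5 p [0.6245 0.0127 0.1561] yaw 108.83 tilt z [-3.0e-04 -1.2e-03 -1.0e+00] F [-2.8 -0.9  6.7] w 0.0136 q7 1.033 q [ 0.51  0.77 -1.02  1.86  0.8   0.99  1.03]
clock: 22.25
eef_pos: [0.624, 0.0136, 0.1561]
orientation: [0.41, 0.912, -0.0, -0.0]
wrist_force: [-4.4, 1.6, 5.3]
gripper_width: 0.0139
clk 22.25 p [0.624  0.0136 0.1561] yaw 131.65 tilt z [-9.e-04 -2.e-04 -1.e+00] F [-4.4  1.6  5.3] w 0.0139 q7 1.375 q [ 0.55  0.82 -1.12  1.86  0.86  1.05  1.37]
turn rad [-0.0008 -0.0005  0.0009] shift cm before turn [-0.01 -0.01  0.11] after turn [-0.01 -0.01  0.11]
```

```bash
python3 - <<'E'
from h import *
t=robot.capture("top");s=robot.capture("side")
H=np.zeros((500,800,3),np.uint8);H[:,:500]=crop(s["img"],250,165,100,100,5);H[:375,500:]=crop(t["img"],215,150,100,125,3)
cv2.imwrite("pics/c8.png",H)
print("top",[np.round(q,1).tolist()+cast(t,q[0],q[1],.155)[:2].round(4).tolist() for q in blobs(t["img"],222,150,80,100)])
print("side",[np.round(q,1).tolist()+cast(s,q[0],q[1],.148)[:2].round(4).tolist() for q in blobs(s["img"],250,165,110,80,75,30)])
c=np.array([.6215,.0105])
for k in range(4):
    a=np.radians(176.6+90*k);X=[*(c+.07*np.array([np.cos(a),np.sin(a)])),.148];print(np.round(X,4),np.round(proj(s,X),1),np.round(proj(t,X),1))
E
```

```text
top [[232.1, 202.2, 279.0, 0.583, 0.0805], [239.0, 192.2, 25.0, 0.6107, 0.0606], [256.1, 212.2, 38.0, 0.5534, 0.0138]]
side [[284.6, 177.4, 191.0, 0.5474, 0.1106], [318.9, 173.7, 387.0, 0.6532, 0.1359], [326.4, 181.6, 32.0, 0.6709, 0.0847], [288.9, 192.9, 69.0, 0.5561, 0.0153], [337.0, 194.6, 67.0, 0.6928, 0.0067], [313.3, 205.9, 88.0, 0.6199, -0.0571]]
[0.5516 0.0147 0.148 ] [287.4 193. ] [256. 213.]
[ 0.6173 -0.0594  0.148 ] [312.5 206.4] [281.8 189.1]
[0.6914 0.0063 0.148 ] [336.5 194.6] [258.  163.7]
[0.6257 0.0804 0.148 ] [311.4 182.3] [232.2 187.4]
```

View pics/c8.png

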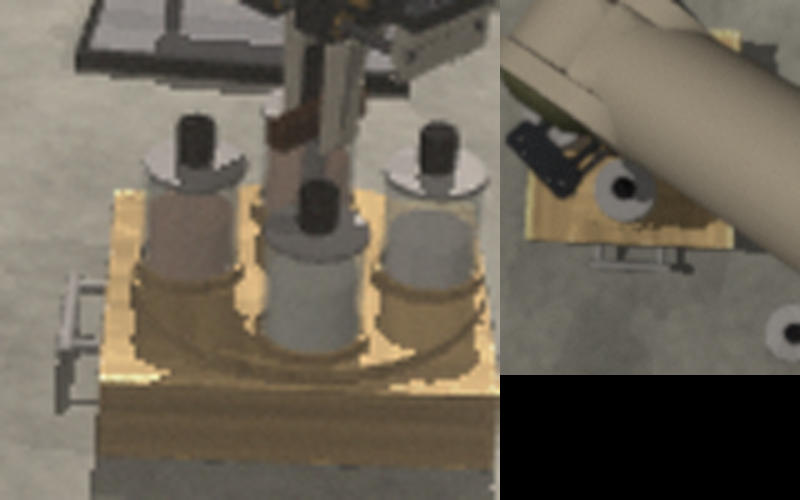

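Side-view knobs give the jar direction as 176.4° (front–back pair) and 176.1° (right knob), against a target of 176.6°. The red-chip jar faces front, the drawer is shut, and the handle is gripped (13.9 mm). Handing in.

```bash
python3 p.py; python3 -c "
from station import robot
print(robot.finish_job())"
```

```text
clk 22.35 p [0.624  0.0136 0.1561] yaw 131.65 tilt z [-8.e-04 -3.e-04 -1.e+00] F [-4.4  1.1  5.4] w 0.014 q7 1.374 q [ 0.55  0.82 -1.12  1.86  0.86  1.05  1.37]
the job is handed in; nothing more can be done
None
```

The job is done and handed in at 22.4 s, with the gripper still holding the handle.

- **Lid:** I took the one from the steel tray and pressed it onto the open jar. It stopped at the expected seated height, with about 15 N at the wrist, and looks level in the pictures.
- **Drawer:** I pushed it by its pull until it hit the stop. The pull's position matches fully shut, and the drawer looked flush in the side picture.
- **Turning:** I gripped the handle and turned the carousel about 152.5° counter-clockwise. Partway through, the wrist force rose to about 16 N because my grip was about 3 mm off the axis. I corrected for that, and it fell to about 7 N.
- **Last checks:** The knobs in the side view put the jar at 176.1–176.4°, against a measured front of 176.6° (good to about 0.4°). The handle is held at 14 mm opening.
- **Disagreement:** The two cameras differed by 1–3 mm in x; I used values in between.
- **Bystanders:** I did not touch the lamp, file, tile or float, but I did not measure their positions again at the end.

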